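# Latch a laser module into the spring nest

### The arm

A 7-joint arm with a two-finger parallel gripper is mounted at the origin on the work surface. World frame = base frame: x ahead of the robot, y to its left, z up, the work surface at z = 0. Lengths are in m, angles in degrees, forces in N, time in s.
With the tool pointing down it reaches from about 0.4 to 0.925 m from the base axis. Payload 4.1 kg.
Tool frame: the origin (TCP) lies at the very end of the fingers, on their centre line; the grasp point (between the pads) lies env.pinch_z behind it (env.pinch_z is the distance from the TCP to the grasp point, in m); z points along the fingers, y is the direction in which the jaws open and shut (so a half turn about z gives the same grasp; the last joint's range is limited). The gripper opens to 85 mm and grips with 20 to 120 N. Pads are 22 mm wide; open, the fingers measure 114 mm over their backs; the gripper's body (76 mm by 85 mm) begins 54 mm behind the grasp point. The pads swing forward as they close: fully open they stand 13 mm farther back than shut.
Start: joints at [-79.24, 22.827, 2.584, 88.041, -1.071, 69.15, -2.905], TCP at [0.184, 0.623, 0.231] pointing down, gripper open.
Joint ranges: [-161.44, 161.44], [-28.35, 127.94], [-78.24, 83.42], [0, 140.83], [-78.03, 258.03], [13.02, 114.36], [-168.23, 168.23]. Speed limits (degrees/s): [147.25, 147.25, 180, 180, 180, 180, 180].

### API

Orientations are given as a 3x3 rotation matrix whose columns are the frame's x, y, z axes.
In Python, from station import env, vision, finish_job gives the robot as it stands. The module is installed in compiled form; this text tells all that it offers.
- The arm moves only by the tool send_rows, never from a script. Its argument "commands" is one flat list of numbers, 7 for each row, row after row: the shift along the tool's x, y, z in units of 30 mm (1.0 is 30 mm), then the turn, a rotation vector about the tool's x, y, z in units of 6 degrees (1.0 is 6 degrees), then the closure, from 0 (fully open) to 1 (shut). A call has 1 to 10 rows; each row is the pose to reach, as a shift and turn from the pose measured when the call began, along the tool's axes at that moment; what a row does not reach only later rows make up. A row lasts 1/12 s, in which the tool goes at most 41.7 mm and 7.16 degrees, less where a joint would pass 70% of its speed; a pose out of reach is approached as far as the arm can. A call with a gripper value outside its range is refused whole. The fingers move at their own pace and stop on an object; the grip force is fixed at half the most. Time passes only in rows, so rows that repeat a pose let the fingers close. It gives the time, the measured TCP pose, the force and the opening at its end, in the units of the state.
- env.get_obs(): the state, without advancing time (a new reading comes with each control period).
- vision.snapshot(name): name is "scene" or "top" or "wrist"; returns the picture (400x640x3 uint8, blue, green, red); there is no depth.
- vision.get_calibration(name): a dict with "fov_y" (degrees; the focal length in pixels is half the picture's height over the tangent of half this angle, whatever the lens; pixels are square), "cx", "cy" (the principal point, pixels), "extrinsics" (4x4, takes a point from camera to world coordinates); the wrist camera has in their place "mount" (4x4, takes a point from camera to tool coordinates, whose origin is the TCP and whose axes are the flange's). Camera axes: x right, y up, looking along -z (the intrinsics and any distortion apply to the point x, -y, -z); pixel columns grow to the right and rows downward; lengths in m; the calibration is good to about 2 mm. A picture is of the moment at which its call begins: read the wrist's pose just before it. get_calibration takes no time and is no camera call.
- finish_job(): hands the job in, once; it reports no verdict.
The state is a dict: "clock": time; "joint_positions": joint angles; "dq": joint speeds; "tau": joint torques, N m; "position": TCP position; "orientation": TCP orientation; "ft_force": force on the tool from outside, world axes, zero at the start; "wrist_torque": the same for the moment, N m; "grip_width": opening from 0.0 (shut) to 1.0 (fully open).
Only numpy, scipy, OpenCV 4.12 (cv2) and the standard library are available. Lean on these libraries where they do the work, as an engineer would, in place of code of your own. Each camera call takes 0.05 s, during which the arm holds its last target. There are 200 camera calls.

### The job

Load the laser module from the blue tray into the aluminium spring nest, lens end first: tuck the front edge of its base plate under the fixed dark lip, then press the rear end down against the sprung platform and hold it there until the spring bolt has snapped right over the rear edge. The nest stands on a height stage that is set differently each time, so feel for it. Let go and leave it latched and level, handle it gently without forcing it or touching the lens, and leave the other things on the bench where they are.

Things in the scene. Friction and masses are not known exactly. Their poses are not given: they have to be found in the camera images.
- module_center (a point): Laser module, the part to load: middle of its black finned housing, 20 mm above the module's underside; grip here. Axes: x to the lens end (front), y across, z up. Housing 56 (x) x 42 (y) x 34 mm on an aluminium plate 130 x 76 x 6 mm; total height 40, bright fins 1.5 more. The plate reaches 59 ahead and 71 mm behind this point. 0.3 to 0.5 kg, centre of mass near here.
- module_toe (a point): Middle of the module's front (lens end) edge, on the underside of its plate. Axes as the module.
- module_heel (a point): Middle of the module's rear edge, on the underside of its plate, 130 mm behind module_toe. Axes as the module.
- press_pad (a point): Centre of the flat yellow patch (24 x 44 mm) on top of the plate behind the housing, the place to press down: 42 mm behind the plate's middle, 6 mm above its underside. The housing begins 20 mm ahead of it; the latched bolt's nose ends 16 mm behind it. Pressing here takes about 6 to 16 N until the plate meets the heel rest.
- lens: Delicate brass lens barrel, 20 mm across, 10 mm long, on the front face of the housing, axis 26 mm above the module's underside. Its origin and axes are those of the module: centre of the plate's underside, x forward. Keep the fingers off it.
- tray: Blue tray, fixed, 190 x 130 mm, walls 14 mm high, floor 4 mm thick, in which the module starts lying flat. Origin at its underside centre.
- nest: Blue-grey block (180 x 100 x 24 mm) of the nest's height stage, fixed; side micrometer to y = -88. Origin: underside, under the nest's middle; x to the lip (front). The aluminium nest, 224 x 116, stands on it on four posts; its height differs each time and is not reported: feel for it. Heights h count from the nest's underside, 26 to 51 mm above the bench. x, y below are in this frame.
- ledge (a point): Plan position of the ledge for the plate's front edge, at bench level (z = 0 here): x = 42. The ledge's flat top is at h = 35, from x = 32 to an upright stop face at x = 66. Its height above the bench is thus 61 to 86 mm. Above its front end is the fixed dark lip; the open part, where the edge can be set down from above, is x = 32 to 49. Axes as the nest.
- lip (a point): Plan position, at bench level (z = 0 here), of the middle of the lip's rear lower edge: x = 57, h = 45. The slot below is 10 mm high, 9 deep; the 6 mm plate goes in, front low, at a tilt of 11 to 15 degrees. The lip is 9 thick, its flare reaches back to x = 50. Side guides, faces y = +-40 to h = 37 and flared to h = 46, leave the plate 2 mm on each side. Axes as the nest.
- platform (a joint): Depth of the sprung platform under the module, m: 0 free (up), about 0.008 latched, 0.014 its stop; 7 N free, 12 N latched. Its rounded brass top bar lies across the nest at x = -12, h = 47 free. With its front edge in the slot the module rests on it tilted about 9 degrees, rear edge at the bolt's ramp. Latched, the plate is level, underside at h = 39, front edge at x = 62 to 66.
- bolt (a joint): Steel spring bolt, 28 wide, red knob at the rear: 0 forward, grows as pushed back, to 0.013 m. Nose tip x = -58, flat underside h = 45, ramp up to h = 57 at x = -64; housing 62 high behind x = -90. The rear edge pushes it back on its way down and, once the plate's top is under h = 45, it snaps over in about 0.3 s; a heel rest stops the plate 2 mm deeper. Also 0 before the press.
- blower: Bystander: red rubber dust blower, 62 mm across, 125 mm tall, standing. Origin at its underside centre.
- chip_box: Bystander: white chip box 95 x 70 x 20 mm. Origin at its underside centre.
- driver: Bystander: screwdriver 170 mm long, lying. Origin under its middle.
Not all that is in view belongs to the job. What is shaped like the part that bears module_center but pink or turquoise is not meant.

How it is judged:
By the outcome, as a careful person would: the job done as asked, in the order asked, and still so for the second after the job is handed in, with the robot touching nothing.
It also fails if it takes over 51 s, if anything falls off the work surface, if the arm or the gripper's body presses on something with over 40 N, if the wrist force passes 120 N, or if a joint passes its speed limit or range.

## Working session

There is one attempt and no reset: what is moved stays moved. The work goes in short steps, Python scripts to look and compute and a tool call to move; the robot and the scene stay as the last step left them, time stands still between calls to the robot, and variables do not carry over. Pictures are saved under pics/ and viewed, about 8 in all and at most 12, crops included, and the job is handed in when it is done.

Besides the shell and the picture viewer there is one more tool, called after "Emit:" as a command line: name --argument value ..., lists and objects as JSON in quotes. send_rows: Moves the arm, as the interface text tells. Its arguments: {"type":"object","properties":{"commands":{"type":"array","items":{"type":"number"}}},"required":["commands"]}

```bash
mkdir -p pics; ls
python3 - <<'E'
from station import env, vision
import cv2,numpy as np
np.set_printoptions(precision=4,suppress=True)
o=env.get_obs();print(o, env.pinch_z)
for n in("scene","top","wrist"):
    print(n,vision.get_calibration(n)); im=vision.snapshot(n); cv2.imwrite(f"pics/{n}0.png",im)
E
```

```text
pics
{'clock': 0.0, 'joint_positions': array([-79.2402,  22.8718,   2.5812,  88.1161,  -1.0715,  69.1507,
        -2.9064]), 'dq': array([ 0.1287, -0.0778,  0.0016, -0.0014,  0.0393, -0.0073,  0.0106]), 'tau': array([  0.0001, -47.5132,   1.3648, -25.4215,   0.0116,   0.0098,
         0.    ]), 'position': array([0.1837, 0.6228, 0.2303]), 'orientation': array([[-0.9592,  0.2828, -0.0004],
       [ 0.2828,  0.9592, -0.002 ],
       [-0.0001, -0.002 , -1.    ]]), 'ft_force': array([-0.379 ,  0.006 , -0.0243]), 'wrist_torque': array([0.0339, 0.0117, 0.0089]), 'grip_width': 1.001617601724007} 0.0187
scene {'fov_y': 52.876577682599034, 'cx': 317.4596049797396, 'cy': 192.13007176506005, 'extrinsics': array([[-0.6976, -0.6065,  0.3814,  0.8742],
       [ 0.7163, -0.6007,  0.355 ,  0.3599],
       [ 0.0138,  0.5208,  0.8536,  0.8268],
       [ 0.    ,  0.    ,  0.    ,  1.    ]])}
top {'fov_y': 53.69759799760372, 'cx': 320.21604501512786, 'cy': 199.51650266550337, 'extrinsics': array([[-0.0086,  0.9802, -0.1981,  0.3727],
       [-0.9998, -0.0043,  0.0219,  0.0652],
       [ 0.0206,  0.1982,  0.9799,  0.8813],
       [ 0.    ,  0.    ,  0.    ,  1.    ]])}
wrist {'fov_y': 63.4940105605664, 'cx': 320.43161338419026, 'cy': 198.38024315761206, 'mount': array([[-0.0006,  0.9638,  0.2668,  0.0668],
       [ 1.    ,  0.0008, -0.0009,  0.0007],
       [-0.0011,  0.2668, -0.9638, -0.1421],
       [ 0.    ,  0.    ,  0.    ,  1.    ]])}
```

View pics/top0.png

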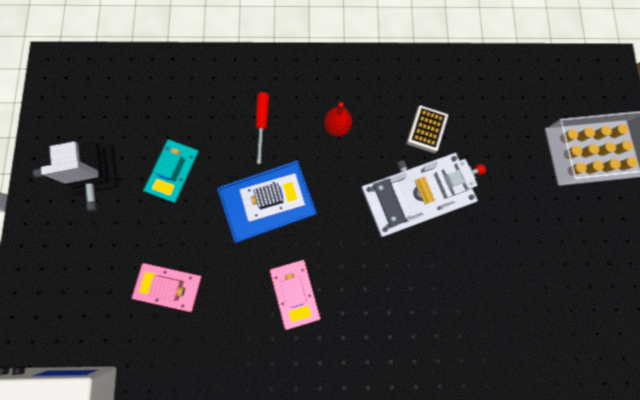

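View pics/scene0.png

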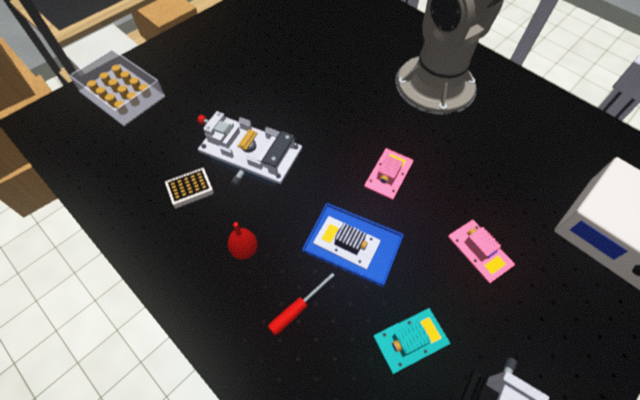

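```bash
cat > h.py <<'E'
from station import env, vision
import cv2,numpy as np
np.set_printoptions(precision=4,suppress=True)
def cam(name,obs=None):
    c=vision.get_calibration(name)
    if name=="wrist":
        T=np.eye(4);T[:3,:3]=obs["orientation"];T[:3,3]=obs["position"];E=T@c["mount"]
    else: E=c["extrinsics"]
    return 200/np.tan(np.radians(c["fov_y"]/2)),c["cx"],c["cy"],E
def ray(C,p):
    f,cx,cy,E=C; d=E[:3,:3]@np.array([(p[0]-cx)/f,-(p[1]-cy)/f,-1.]);return E[:3,3],d
def onz(C,p,z):
    o,d=ray(C,p);return o+d*(z-o[2])/d[2]
def tri(C1,p1,C2,p2):
    o1,d1=ray(C1,p1);o2,d2=ray(C2,p2)
    s=np.linalg.lstsq(np.c_[d1,-d2],o2-o1,rcond=None)[0]
    a,b=o1+s[0]*d1,o2+s[1]*d2;return (a+b)/2,np.linalg.norm(a-b)
def proj(C,P):
    f,cx,cy,E=C;q=E[:3,:3].T@(np.asarray(P)-E[:3,3]);return np.array([cx-f*q[0]/q[2],cy+f*q[1]/q[2]])
def blobs(im,lo,hi,amin=20):
    m=cv2.inRange(cv2.cvtColor(im,cv2.COLOR_BGR2HSV),np.array(lo),np.array(hi))
    n,l,s,c=cv2.connectedComponentsWithStats(m)
    return [(s[i,4],c[i],s[i,:4]) for i in range(1,n) if s[i,4]>=amin],m
E
python3 - <<'E'
from h import *
T=cv2.imread("pics/top0.png");S=cv2.imread("pics/scene0.png");CT=cam("top");CS=cam("scene")
for n,im,C in(("top",T,CT),("scene",S,CS)):
    print(n)
    for nm,lo,hi in(("yellow",(22,150,120),(32,255,255)),("red",(0,180,80),(6,255,255)),("blue",(105,150,80),(118,255,255))):
        for b in blobs(im,lo,hi)[0]: print(nm,b[0],b[1],b[2],onz(C,b[1],0.010))
yt=[b for b in blobs(T,(22,150,120),(32,255,255))[0]]
big=lambda im,x0,y0,x1,y1,k:cv2.resize(im[y0:y1,x0:x1],None,fx=k,fy=k,interpolation=cv2.INTER_CUBIC)
a=big(T,205,140,500,250,2.7)
b=big(S,180,95,420,290,2)
cv2.imwrite("pics/c1.png",a);cv2.imwrite("pics/c2.png",b);print(a.shape)
E
```

```text
top
yellow 191 [162.8848 186.7592] [153 180  21  15] [0.5796 0.3989 0.01  ]
yellow 165 [289.6182 191.3455] [283 182  14  19] [0.5679 0.1146 0.01  ]
yellow 164 [146.0732 282.3902] [140 273  14  20] [0.3695 0.42   0.01  ]
yellow 212 [299.4717 313.1934] [289 306  22  15] [0.3026 0.0919 0.01  ]
red 407 [261.8526 109.7125] [256  92  13  37] [0.7648 0.1811 0.01  ]
red 652 [337.9248 120.342 ] [324 102  28  34] [0.7383 0.0025 0.01  ]
red 77 [480.7143 168.6234] [475 164  11  11] [ 0.6199 -0.3252  0.01  ]
blue 3044 [262.2457 203.6209] [217 160 100  83] [0.54   0.1756 0.01  ]
blue 216 [ 63.5185 372.838 ] [ 35 371  58   5] [0.1902 0.5729 0.01  ]
scene
yellow 25 [398.28 158.36] [390 155  15   9] [0.2948 0.0952 0.01  ]
yellow 153 [329.6471 232.8824] [322 225  16  17] [0.5667 0.1143 0.01  ]
yellow 180 [494.4722 264.45  ] [485 256  20  17] [0.3714 0.4191 0.01  ]
yellow 213 [430.3991 329.6338] [421 318  19  24] [0.5802 0.4008 0.01  ]
red 46 [200.4783 118.2174] [197 115   9   9] [ 0.5634 -0.3624  0.01  ]
red 678 [241.1283 241.9779] [228 222  29  37] [ 0.72   -0.0096  0.01  ]
red 562 [286.4698 316.0071] [268 297  39  38] [0.7609 0.1787 0.01  ]
blue 2958 [358.0801 244.7772] [302 203 102  84] [0.5437 0.1788 0.01  ]
blue 714 [597.9566 239.895 ] [571 221  55  38] [0.1566 0.5546 0.01  ]
(297, 796, 3)
```

View pics/c1.png

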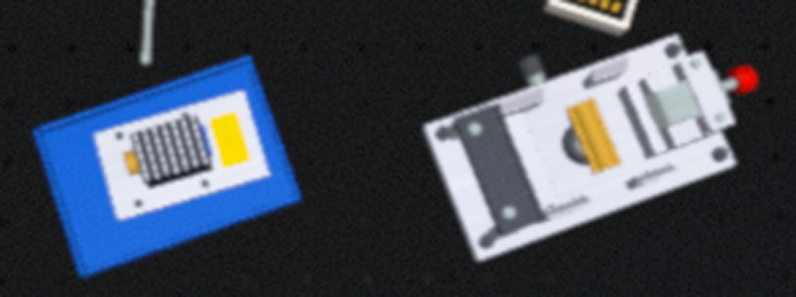

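Run:
```python
from h import *
T=cv2.imread("pics/top0.png");S=cv2.imread("pics/scene0.png");CT=cam("top");CS=cam("scene")
def rect(im,roi,C,z,k=None):
    x0,y0,x1,y1=roi
    m=cv2.inRange(cv2.cvtColor(im,cv2.COLOR_BGR2HSV),(0,0,130),(179,60,255));m2=np.zeros_like(m);m2[y0:y1,x0:x1]=m[y0:y1,x0:x1]
    cs,_=cv2.findContours(m2,cv2.RETR_EXTERNAL,cv2.CHAIN_APPROX_NONE);c=max(cs,key=cv2.contourArea)
    P=np.array([onz(C,p[0],z)[:2] for p in c],np.float32)*1000
    return c,cv2.minAreaRect(P)
print("mod top",rect(T,(215,160,320,245),CT,.010)[1]);print("mod scene",rect(S,(302,203,405,288),CS,.010)[1])
for z in(.04,.06,.08): print("nest",z,rect(T,(355,145,478,245),CT,z)[1],rect(S,(190,105,305,185),CS,z)[1])
print("knob",tri(CT,(480.71,168.62),CS,(200.48,118.22)))
def lens(im,roi,C):
    b,_=blobs(im,(8,90,60),(22,255,255),5);return [x[:2] for x in b if roi[0]<x[1][0]<roi[2] and roi[1]<x[1][1]<roi[3]]
a,b=lens(T,(215,160,500,245),CT),lens(S,(190,100,405,288),CS);print(a,b)
```

```text
mod top ((555.6160888671875, 154.38201904296875), (75.73210144042969, 128.8590087890625), 16.740171432495117)
mod scene ((555.457275390625, 154.7984619140625), (76.30679321289062, 129.41342163085938), 16.7529354095459)
nest 0.04 ((564.1604614257812, -182.68736267089844), (126.96609497070312, 256.5032958984375), 19.79756736755371) ((546.2532958984375, -194.95606994628906), (135.48526000976562, 265.39697265625), 19.703039169311523)
nest 0.06 ((559.60888671875, -176.79489135742188), (123.94776153564453, 250.4055633544922), 19.79755210876465) ((554.58984375, -180.8527069091797), (132.04127502441406, 258.650634765625), 19.703086853027344)
nest 0.08 ((555.0573120117188, -170.90249633789062), (120.92943572998047, 244.30789184570312), 19.79754638671875) ((562.9263916015625, -166.74932861328125), (128.5973358154297, 251.90444946289062), 19.703060150146484)
knob (array([ 0.5957, -0.2871,  0.0951]), np.float64(6.326724331592304e-05))
[(np.int32(285), array([424.2351, 189.9719])), (np.int32(32), array([253.625 , 199.7188]))] [(np.int32(194), array([247.0052, 139.2835])), (np.int32(43), array([397.814 , 158.7442])), (np.int32(80), array([201.   , 179.925])), (np.int32(80), array([194.575, 182.525])), (np.int32(37), array([384.4054, 177.5946])), (np.int32(37), array([363.1351, 244.4054]))]
```

View pics/c2.png

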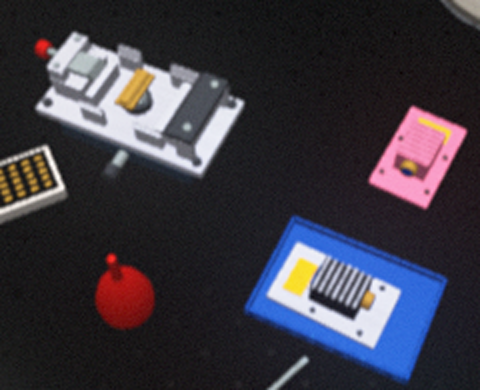

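Emit:
send_rows --commands '[-12.4,-6.8,0,0,0,8.98,0,-12.4,-6.8,0,0,0,8.98,0,-12.4,-6.8,0,0,0,8.98,0,-12.4,-6.8,0,0,0,8.98,0,-12.4,-6.8,0,0,0,8.98,0,-12.4,-6.8,0,0,0,8.98,0,-12.4,-6.8,0,0,0,8.98,0,-12.4,-6.8,0,0,0,8.98,0,-12.4,-6.8,0,0,0,8.98,0,-12.4,-6.8,0,0,0,8.98,0]'

```text
clock: 0.98
position: [0.4782, 0.326, 0.2308]
orientation: [[-0.337, 0.941, -0.001], [0.941, 0.337, -0.001], [-0.001, -0.001, -1.0]]
ft_force: [0.5, 0.6, -0.4]
grip_width: 1.001
```

Emit:
send_rows --commands '[-16.9,-3.2,0,0,0,0,0,-16.9,-3.2,0,0,0,0,0,-16.9,-3.2,0,0,0,0,0,-16.9,-3.2,0,0,0,0,0,-16.9,-3.2,0,0,0,0,0,-16.9,-3.2,0,0,0,0,0,-16.9,-3.2,0,0,0,0,0,-16.9,-3.2,0,0,0,0,0,-16.9,-3.2,0,0,0,0,0,-16.9,-3.2,0,0,0,0,0]'

```text
clock: 1.82
position: [0.5426, -0.0856, 0.2314]
orientation: [[-0.338, 0.941, -0.0], [0.941, 0.338, -0.001], [-0.001, -0.001, -1.0]]
ft_force: [1.4, -0.2, 0.4]
grip_width: 0.997
```

Emit:
send_rows --commands '[-3.6,-0.8,0,0,0,0,0,-3.6,-0.8,0,0,0,0,0,-3.6,-0.8,0,0,0,0,0,-3.6,-0.8,0,0,0,0,0,-3.6,-0.8,0,0,0,0,0]'

```text
clock: 2.23
position: [0.5557, -0.1976, 0.2311]
orientation: [[-0.333, 0.943, -0.001], [0.943, 0.333, -0.002], [-0.001, -0.002, -1.0]]
ft_force: [0.3, 1.6, -0.9]
grip_width: 1.001
```

Run:
```python
from h import *
import pickle
o=env.get_obs();im=vision.snapshot("wrist");cv2.imwrite("pics/w1.png",im);pickle.dump(o,open("w1.pkl","wb"));print(o["clock"],o["position"],o["orientation"],o["dq"])
```

```text
2.2333 [ 0.5557 -0.1976  0.2311] [[-0.3332  0.9429 -0.0013]
 [ 0.9429  0.3332 -0.0015]
 [-0.001  -0.0017 -1.    ]] [-2.766  -0.6852 -3.0236  0.8852 -0.9618  0.4277 -0.2926]
```

View pics/w1.png

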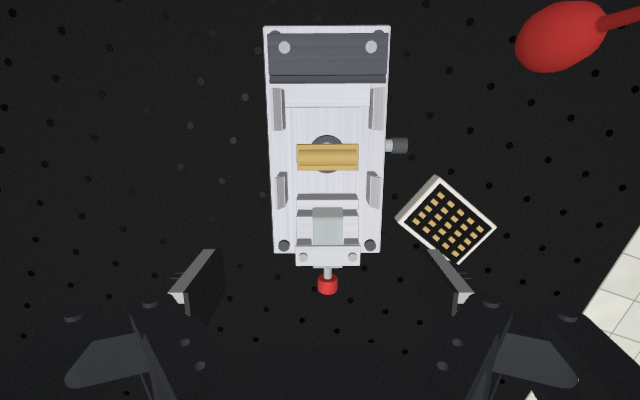

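Emit:
send_rows --commands '[1.0,0,0,0,0,0,0,1.0,0,0,0,0,0,0,1.0,0,0,0,0,0,0,1.0,0,0,0,0,0,0]'

```text
clock: 2.62
position: [0.5464, -0.1652, 0.231]
orientation: [[-0.34, 0.941, -0.001], [0.941, 0.34, 0.0], [0.001, -0.001, -1.0]]
ft_force: [0.5, -1.0, 0.4]
grip_width: 1.0
```

Run:
```python
from h import *
import pickle
o=env.get_obs();im=vision.snapshot("wrist");cv2.imwrite("pics/w2.png",im);pickle.dump(o,open("w2.pkl","wb"));print(o["clock"],o["position"],o["dq"])
```

```text
2.6167 [ 0.5464 -0.1652  0.231 ] [ 0.9829  0.2206  1.0573 -0.6172  0.1448  0.0012  0.0076]
```

Emit:
send_rows --commands '[3.0,-2.5,0,0,0,0,0,3.0,-2.5,0,0,0,0,0,3.0,-2.5,0,0,0,0,0,3.0,-2.5,0,0,0,0,0,3.0,-2.5,0,0,0,0,0,3.0,-2.5,0,0,0,0,0,3.0,-2.5,0,0,0,0,0]'

```text
clock: 3.25
position: [0.4467, -0.1076, 0.2317]
orientation: [[-0.337, 0.941, 0.001], [0.941, 0.337, -0.001], [-0.001, 0.0, -1.0]]
ft_force: [0.4, -0.9, -0.7]
grip_width: 1.001
```

Run:
```python
from h import *
import pickle
o=env.get_obs();im=vision.snapshot("wrist");cv2.imwrite("pics/w3.png",im);pickle.dump(o,open("w3.pkl","wb"));print(o["clock"],o["position"],o["dq"])
R={}
for w in("w2","w3"):
    im=cv2.imread(f"pics/{w}.png");C=cam("wrist",pickle.load(open(w+".pkl","rb")))
    hsv=cv2.cvtColor(im,cv2.COLOR_BGR2HSV)
    m=cv2.inRange(hsv,(0,0,120),(179,60,255))
    m=cv2.morphologyEx(m,cv2.MORPH_CLOSE,np.ones((5,5)))
    cs,_=cv2.findContours(m,cv2.RETR_EXTERNAL,cv2.CHAIN_APPROX_NONE);cs=[c for c in cs if cv2.contourArea(c)>4000];
    for c in cs: print(w,cv2.contourArea(c),cv2.boundingRect(c),cv2.approxPolyDP(cv2.convexHull(c),6,True)[:,0].tolist())
    red=[b for b in blobs(im,(0,160,60),(6,255,255),100)[0]];print([b[:2] for b in red])
    br=[b for b in blobs(im,(12,80,80),(26,255,255),300)[0]];print([b for b in br])
```

```text
3.25 [ 0.4467 -0.1076  0.2317] [ 0.2197  0.6492 -0.0423 -0.149   0.0591  0.2025 -0.2684]
w2 25474.5 (263, 66, 126, 244) [[385, 66], [388, 180], [375, 280], [321, 309], [272, 280], [263, 67]]
[(np.int32(5093), array([559.121 ,  74.7271])), (np.int32(319), array([323.721 , 315.1724]))]
[(np.int32(1483), array([324.3608, 192.9252]), array([295, 181,  60,  25], dtype=int32))]
w3 12862.5 (338, 159, 118, 202) [[455, 160], [451, 253], [434, 327], [408, 360], [338, 345], [340, 160]]
[(np.int32(3921), array([601.9362, 163.9112]))]
[(np.int32(820), array([507.4646,   8.8195]), array([484,   0,  47,  20], dtype=int32)), (np.int32(1079), array([393.304 , 275.9944]), array([370, 265,  48,  23], dtype=int32))]
```

Run:
```python
from h import *
a=cv2.imread("pics/w2.png")[55:335,245:405];b=cv2.imread("pics/w3.png")[150:400,320:480]
a=cv2.resize(a,None,fx=2.1,fy=2.1,interpolation=cv2.INTER_CUBIC);b=cv2.resize(b,None,fx=2.1,fy=2.1,interpolation=cv2.INTER_CUBIC)
o=np.zeros((590,680,3),np.uint8);o[:a.shape[0],:a.shape[1]]=a;o[:b.shape[0],340:340+b.shape[1]]=b
cv2.imwrite("pics/c3.png",o)
```

```text
(no output)
```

View pics/c3.png

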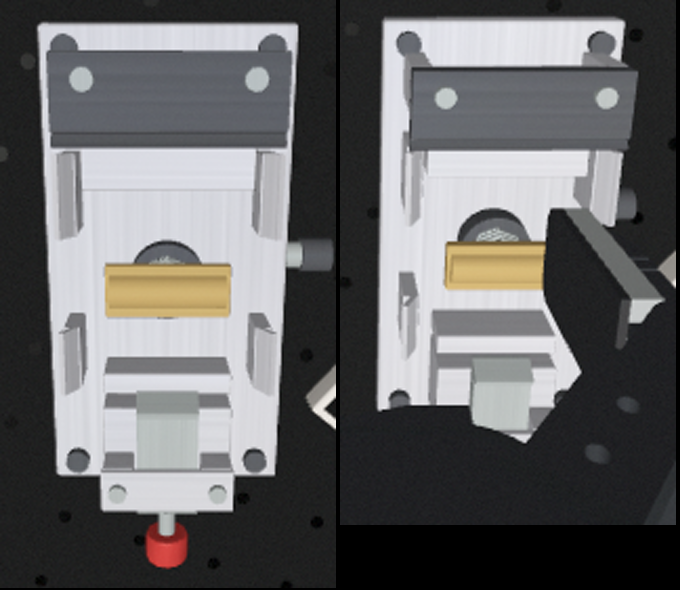

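Run:
```python
from h import *
import pickle
C2=cam("wrist",pickle.load(open("w2.pkl","rb")));C3=cam("wrist",pickle.load(open("w3.pkl","rb")))
L=lambda p:(p[0]/2.1+245-.25,p[1]/2.1+55-.25);R=lambda p:((p[0]-340)/2.1+320-.25,p[1]/2.1+150-.25)
pts=dict(scrL=((81,79),(446,98)),scrR=((257,79),(607,98)),cL=((39,24),(383,18)),cR=((298,24),(624,18)),lipL=((48,51),(412,68)),lipR=((292,51),(637,68)),barTL=((105,265),(446,243)),barBL=((106,317),(446,289)),postL=((64,46),(408,43)),hrL=((105,358),(432,311)),hrR=((229,358),(553,311)))
for k,(a,b) in pts.items(): print(k,*tri(C2,L(a),C3,R(b)))
# plate rect with known dims at various z
for z in(.045,.055,.06,.065,.07):
    P=np.array([onz(C2,L(p),z) for p in((39,24),(298,24),(274,475),(57,475))])
    print(z,np.linalg.norm(P[0]-P[1]),np.linalg.norm(P[3]-P[2]),np.linalg.norm(P[0]-P[3]),P.mean(0),np.degrees(np.arctan2(*(P[0]+P[1]-P[2]-P[3])[1::-1])))
```

```text
scrL [ 0.4915 -0.0989  0.0975] 4.699004834947746e-05
scrR [ 0.5554 -0.076   0.0977] 0.00013983520553188973
cL [ 0.4602 -0.0825  0.0454] 0.0001708287010384996
cR [ 0.5697 -0.0431  0.0466] 0.0002770970065167914
lipL [ 0.4749 -0.0933  0.0885] 4.789042477730957e-05
lipR [ 0.5655 -0.0607  0.0896] 0.00023110291347826646
barTL [ 0.5237 -0.1702  0.077 ] 7.96448096969839e-05
barBL [ 0.5318 -0.1919  0.0801] 0.00040330503996497834
postL [ 0.4749 -0.0883  0.0545] 0.0005943852023217568
hrL [ 0.5389 -0.2198  0.0546] 0.0010574940061370674
hrR [ 0.5961 -0.1962  0.0604] 0.0030267687059539945
0.045 0.11672212244109818 0.11704661792849018 0.2268231183759407 [ 0.5531 -0.1696  0.045 ] 109.63231084705436
0.055 0.11316523405477354 0.11347984114906248 0.219911108050662 [ 0.5522 -0.1675  0.055 ] 109.63231084705438
0.06 0.11138678986161131 0.11169645275934874 0.21645510288802267 [ 0.5518 -0.1664  0.06  ] 109.63231084705437
0.065 0.10960834566844899 0.10991306436963488 0.2129990977253833 [ 0.5514 -0.1654  0.065 ] 109.63231084705438
0.07 0.10782990147528662 0.10812967597992104 0.20954309256274392 [ 0.5509 -0.1643  0.07  ] 109.63231084705436
```

Run:
```python
from h import *
import pickle
C2=cam("wrist",pickle.load(open("w2.pkl","rb")));C3=cam("wrist",pickle.load(open("w3.pkl","rb")))
th=np.radians(109.63);u=np.array([np.cos(th),np.sin(th)]);v=np.array([-u[1],u[0]])
c=np.array([.5529,-.1692])
for z0 in(.031,.037,.043):
  print(z0)
  for n,x,y,h in(("bar",-12,0,47),("nose",-58,0,45),("rampTop",-64,0,57),("lipRearLow",57,0,45),("flare",50,0,54),("ledgeRear",32,0,35),("guideface+",40,40,37),("guideface-",40,-40,37),("hous",-90,0,62),("micro",0,-88,-7)):
    P=np.r_[c+u*x/1000+v*y/1000,z0+h/1000]
    a=proj(C2,P);b=proj(C3,P);print(n,((a-[245,55])*2.1).round(),((b-[320,150])*2.1+[340,0]).round())
```

```text
0.031
bar [167. 310.] [501. 282.]
nose [166. 402.] [494. 361.]
rampTop [166. 425.] [499. 387.]
lipRearLow [168. 154.] [510. 147.]
flare [168. 173.] [513. 169.]
ledgeRear [167. 209.] [501. 189.]
guideface+ [ 78. 192.] [420. 175.]
guideface- [257. 193.] [586. 175.]
hous [166. 482.] [498. 438.]
micro [334. 260.] [638. 213.]
0.037
bar [167. 314.] [504. 289.]
nose [166. 408.] [497. 369.]
rampTop [166. 431.] [502. 395.]
lipRearLow [168. 155.] [513. 152.]
flare [168. 174.] [517. 173.]
ledgeRear [167. 211.] [504. 194.]
guideface+ [ 76. 193.] [422. 180.]
guideface- [259. 194.] [591. 180.]
hous [166. 488.] [501. 447.]
micro [336. 263.] [642. 218.]
0.043
bar [167. 318.] [507. 296.]
nose [166. 413.] [500. 376.]
rampTop [167. 437.] [504. 404.]
lipRearLow [168. 156.] [516. 156.]
flare [168. 175.] [520. 179.]
ledgeRear [167. 213.] [507. 199.]
guideface+ [ 74. 195.] [423. 185.]
guideface- [261. 196.] [595. 185.]
hous [166. 496.] [503. 457.]
micro [339. 265.] [647. 222.]
```

Run:
```python
from h import *
import pickle
from scipy.optimize import least_squares
C2=cam("wrist",pickle.load(open("w2.pkl","rb")));C3=cam("wrist",pickle.load(open("w3.pkl","rb")));CT=cam("top");CS=cam("scene")
th=np.radians(109.63);u=np.array([np.cos(th),np.sin(th)]);v=np.array([-u[1],u[0]]);c=np.array([.5529,-.1692])
L=lambda p:np.array((p[0]/2.1+245-.25,p[1]/2.1+55-.25));R=lambda p:np.array(((p[0]-340)/2.1+320-.25,p[1]/2.1+150-.25))
obs=[("bar",C2,-12,0,45.5,L((168,291))),("bar",CT,-12,0,45.5,(424.24,189.97)),("bar",CS,-12,0,44,(247.0,139.28)),
("nose",C2,-58,0,45,L((168,391))),("nose",C3,-58,0,45,R((502,358))),("ledge",C2,32,0,35,L((168,190))),("ledge",C3,32,0,35,R((503,177))),
("bar",C3,-12,20,45.5,R((446,266))) ]
def pr(q,C,x,y,h):
    return proj(C,np.r_[c+u*(x/1000+q[0])+v*(y/1000+q[1]),q[2]+h/1000])
def f(q): return np.concatenate([(pr(q,C,x,y,h)-p)*([.15,1] if n=="bar" and y else [1,1]) for n,C,x,y,h,p in obs])
s=least_squares(f,[0,0,.037],loss="soft_l1");print(s.x,c+u*s.x[0]+v*s.x[1]);print([(o[0],r) for o,r in zip(obs,f(s.x).reshape(-1,2).round(1))])
print(tri(CT,(424.24,189.97),CS,(247.0,139.28)))
for z in(.075,.08,.085): print(z,[((onz(C,p,z)[:2]-c)@np.c_[u,v]*1000).round(1) for C,p in((CT,(424.24,189.97)),(CS,(247.0,139.28)),(C2,L((168,291))))])
```

```text
[ 0.01   -0.0001  0.0385] [ 0.5497 -0.1597]
[('bar', array([-0. ,  0.8])), ('bar', array([ 0.8, -0.3])), ('bar', array([-0.5, -0.6])), ('nose', array([-0.4, -0.8])), ('nose', array([-1.1, -2.1])), ('ledge', array([ 0.2, -0.3])), ('ledge', array([ 1.9, -0.4])), ('bar', array([1.3, 2.2]))]
(array([ 0.5536, -0.1698,  0.0814]), np.float64(0.0005454437745699668))
0.075 [array([-3.4, -1.2]), array([-3.9,  3.7]), array([-3.5, -0.3])]
0.08 [array([-1.6, -0.7]), array([-1.3,  0.5]), array([-2.2, -0.2])]
0.085 [array([ 0.1, -0.1]), array([ 1.3, -2.7]), array([-0.9, -0.2])]
```

Emit:
send_rows --commands '[7.2,6.37,2.0,0,0,0.5,0,7.2,6.37,2.0,0,0,0.5,0,7.2,6.37,2.0,0,0,0.5,0,7.2,6.37,2.0,0,0,0.5,0,7.2,6.37,2.7,0,0,0.5,0,7.2,6.37,2.7,0,0,0.5,0,7.2,6.37,2.7,0,0,0.5,0,7.2,6.37,2.7,0,0,0.5,0,7.2,6.37,2.7,0,0,0.5,0,7.2,6.37,2.7,0,0,0.5,0]'

```text
clock: 4.13
position: [0.5542, 0.159, 0.1495]
orientation: [[-0.287, 0.958, -0.001], [0.958, 0.287, -0.004], [-0.003, -0.002, -1.0]]
ft_force: [-0.6, -1.2, 0.3]
grip_width: 1.0
```

```bash
cat >> h.py <<'E'
def cmd(pos,R,o=None):
    "units for a target TCP pose"
    from scipy.spatial.transform import Rotation as Q
    o=o or env.get_obs();R0=o["orientation"];d=R0.T@(np.asarray(pos)-o["position"])/.03
    w=np.degrees(Q.from_matrix(R0.T@R).as_rotvec())/6
    return np.r_[d,w].round(2)
def Rt(az,tilt):
    "tool pointing down, tool x at azimuth az, module nose-down tilt (deg)"
    from scipy.spatial.transform import Rotation as Q
    a=np.radians(az);x=np.array([np.cos(a),np.sin(a),0]);z=np.array([0,0,-1.]);y=np.cross(z,x)
    return Q.from_rotvec(-y*np.radians(tilt)).as_matrix()@np.c_[x,y,z]
E
python3 - <<'E'
from h import *
o=env.get_obs();im=vision.snapshot("wrist");C=cam("wrist",o);print(o["clock"],o["position"],cmd((.5538,.1603,.016),Rt(106.74,0),o))
b=blobs(im,(22,150,120),(32,255,255),200)[0];print([(x[0],onz(C,x[1],.010)) for x in b])
hsv=cv2.cvtColor(im,cv2.COLOR_BGR2HSV);m=cv2.inRange(hsv,(0,0,130),(179,60,255))
cs,_=cv2.findContours(cv2.morphologyEx(m,cv2.MORPH_CLOSE,np.ones((5,5))),cv2.RETR_EXTERNAL,cv2.CHAIN_APPROX_NONE)
for c in cs:
    if cv2.contourArea(c)>5000: print(cv2.boundingRect(c),cv2.minAreaRect(np.array([onz(C,p[0],.01)[:2]*1000 for p in c],np.float32)))
cv2.imwrite("pics/w4.png",im)
E
```

```text
4.1333 [0.5542 0.159  0.1495] [ 0.06  0.01  4.45 -0.02  0.03 -0.01]
[]
(276, 118, 89, 140) ((555.3776245117188, 154.97842407226562), (75.5287094116211, 128.70721435546875), 16.524864196777344)
```

Emit:
send_rows --commands '[0.06,0,1.2,0,0,0,0,0.06,0,2.4,0,0,0,0,0.06,0,3.3,0,0,0,0,0.06,0,4.0,0,0,0,0,0.06,0,4.4,0,0,0,0,0.06,0,4.58,0,0,0,0,0.06,0,4.58,0,0,0,0,0.06,0,4.58,0,0,0,0]'

```text
clock: 4.85
position: [0.5549, 0.1585, 0.0141]
orientation: [[-0.284, 0.959, 0.002], [0.959, 0.284, -0.003], [-0.003, 0.001, -1.0]]
ft_force: [-0.0, 0.9, 1.4]
grip_width: 1.001
```

Emit:
send_rows --commands '[0,0,0,0,0,0,0.3,0,0,0,0,0,0,0.45,0,0,0,0,0,0,0.6,0,0,0,0,0,0,0.8,0,0,0,0,0,0,0.8,0,0,0,0,0,0,0.8,0,0,0,0,0,0,0.8,0,0,0,0,0,0,0.8]'

```text
clock: 5.52
position: [0.5553, 0.1587, 0.0151]
orientation: [[-0.284, 0.959, 0.003], [0.959, 0.284, -0.002], [-0.003, 0.002, -1.0]]
ft_force: [-1.4, -1.0, 6.6]
grip_width: 0.487
```

Emit:
send_rows --commands '[0,0,-0.1,0,0,0,0.9,0,0,-0.4,0,0,0,0.9,0,0,-1.0,0,0,0,0.9,0,0,-2.0,0,0,0,0.9,0,0,-3.0,0,0,0,0.9,0,0,-4.0,0,0,0,0.9,0,0,-4.8,0,0,0,0.9,0,0,-5.0,0,0,0,0.9,0,0,-5.0,0,0,0,0.9,0,0,-5.0,0,0,0,0.9]'

```text
clock: 6.35
position: [0.5538, 0.1589, 0.164]
orientation: [[-0.284, 0.959, 0.001], [0.959, 0.284, -0.003], [-0.003, 0.0, -1.0]]
ft_force: [-1.2, 1.4, -4.6]
grip_width: 0.485
```

```bash
python3 - <<'E'
from h import *
o=env.get_obs();im=vision.snapshot("wrist");cv2.imwrite("pics/w5.png",im)
print(o["clock"],o["position"],o["ft_force"],o["wrist_torque"],o["grip_width"])
C=cam("wrist",o)
# plan: approach point above ledge, tilt 13
n0=np.array([.5497,-.1597]);az=109.63;u=np.array([np.cos(np.radians(az)),np.sin(np.radians(az))])
E
cat >> h.py <<'E'
N0=np.array([.5497,-.1597]);AZ=109.63;U=np.array([np.cos(np.radians(AZ)),np.sin(np.radians(AZ))])
# toe in the tool frame (tool x forward, z down): TCP is 2 mm behind centre, 11 mm above underside
TOE=np.array([.061,0,.011])
def toe_target(xn,z,tilt,toe=TOE,dv=0):
    R=Rt(AZ,tilt);V=np.array([-U[1],U[0]]);p=np.r_[N0+U*xn+V*dv,z];return p-R@toe,R
def toe_now(o,toe=TOE):
    p=o["position"]+o["orientation"]@toe;d=p[:2]-N0;x=o["orientation"][:,0]
    return dict(x=d@U*1e3,y=d@np.array([-U[1],U[0]])*1e3,z=p[2]*1e3,tilt=np.degrees(np.arcsin(-x[2])),az=np.degrees(np.arctan2(x[1],x[0])))
E
python3 - <<'E'
from h import *
o=env.get_obs();R=Rt(AZ,0)
p,R=toe_target(.042,.12,13);print(p,R,cmd(p,R,o))
E
```

```text
6.35 [0.5538 0.1589 0.164 ] [-1.2292  1.3703 -4.5551] [0.0114 0.0081 0.0408] 0.4848133445095001
[ 0.5547 -0.1738  0.1444] [[-0.3273  0.9419  0.0756]
 [ 0.9177  0.3359 -0.2119]
 [-0.225  -0.     -0.9744]] [-10.64  -3.1    0.66  -0.08  -2.14  -0.51]
```

View pics/w5.png

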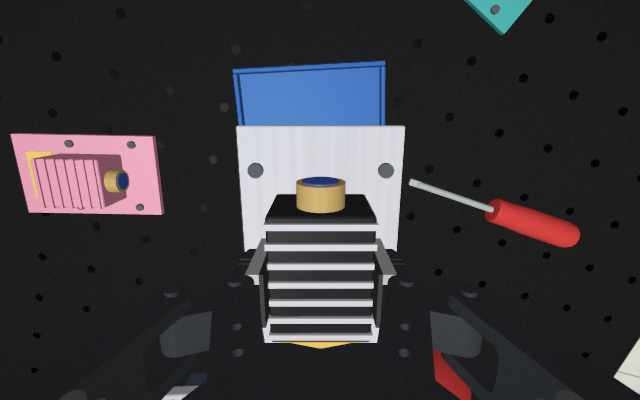

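Run:
```python
from h import *
o=env.get_obs();C=cam("wrist",o)
for dz in(.009,.011,.013):
  for p in((237,126.5),(405,126)):
    P=onz(C,p,o["position"][2]-dz+.006);print(dz,(o["orientation"].T@(P-o["position"])*1000).round(1))
```

```text
0.009 [ 60.5 -35.5   2.9]
0.009 [60.6 38.1  2.8]
0.011 [ 60.4 -36.    4.9]
0.011 [60.5 38.7  4.8]
0.013 [ 60.3 -36.5   6.9]
0.013 [60.4 39.2  6.8]
```

Emit:
send_rows --commands '[-10.85,-3.1,0.2,0,-1.0,-0.4,0.9,-10.85,-3.1,0.2,0,-2.16,-0.5,0.9,-10.85,-3.1,0.2,0,-2.16,-0.5,0.9,-10.85,-3.1,0.2,0,-2.16,-0.5,0.9,-10.85,-3.1,0.2,0,-2.16,-0.5,0.9,-10.85,-3.1,0.2,0,-2.16,-0.5,0.9,-10.85,-3.1,0.2,0,-2.16,-0.5,0.9,-10.85,-3.1,0.2,0,-2.16,-0.5,0.9,-10.85,-3.1,0.2,0,-2.16,-0.5,0.9,-10.85,-3.1,0.2,0,-2.16,-0.5,0.9]'

```text
clock: 7.23
position: [0.5534, -0.1847, 0.1564]
orientation: [[-0.319, 0.946, 0.062], [0.92, 0.325, -0.219], [-0.227, -0.012, -0.974]]
ft_force: [1.8, 1.2, -4.1]
grip_width: 0.482
```

```bash
sed -i 's/^TOE=.*/TOE=np.array([.0605,.0008,.011])/' h.py
python3 - <<'E'
from h import *
o=env.get_obs();print(o["clock"],o["ft_force"],o["wrist_torque"]);print(toe_now(o))
for z in(.1,.08): print(cmd(*toe_target(.041,z,13),o))
E
```

```text
7.2333 [ 1.7808  1.215  -4.134 ] [0.419  0.1069 0.0262]
{'x': np.float64(31.570375358920376), 'y': np.float64(3.78321049421033), 'z': np.float64(131.97449093466886), 'tilt': np.float64(13.128240158161386), 'az': np.float64(109.14514752182025)}
[ 0.55  0.15  0.97 -0.14  0.02 -0.08]
[ 0.7   0.16  1.62 -0.14  0.02 -0.08]
```

Emit:
send_rows --commands '[0.5,0.14,0.5,-0.14,0.02,-0.08,0.9,0.6,0.16,1.0,-0.14,0.02,-0.08,0.9,0.65,0.16,1.4,-0.14,0.02,-0.08,0.9,0.68,0.16,1.5,-0.14,0.02,-0.08,0.9,0.68,0.16,1.5,-0.14,0.02,-0.08,0.9,0.68,0.16,1.5,-0.14,0.02,-0.08,0.9,0.68,0.16,1.5,-0.14,0.02,-0.08,0.9]'

```text
clock: 7.82
position: [0.5549, -0.1739, 0.1084]
orientation: [[-0.328, 0.942, 0.077], [0.917, 0.337, -0.212], [-0.225, 0.001, -0.974]]
ft_force: [0.2, 0.2, -3.3]
grip_width: 0.476
```

```bash
cat > st.py <<'E'
from h import *
import sys
o=env.get_obs();print(o["clock"],o["ft_force"],o["wrist_torque"],o["grip_width"]);print({k:round(float(v),2) for k,v in toe_now(o).items()})
a=list(map(float,sys.argv[1:]))
for i in range(0,len(a),3): print(cmd(*toe_target(a[i]/1e3,a[i+1]/1e3,a[i+2]),o))
E
python3 st.py 41 75 13 41 70 13; python3 -c "
from h import *
cv2.imwrite('pics/w6.png',vision.snapshot('wrist'))"
```

```text
7.8167 [ 0.2375  0.1772 -3.3143] [0.3617 0.1427 0.0078] 0.4763377308720745
{'x': 41.34, 'y': -0.87, 'z': 84.06, 'tilt': 13.03, 'az': 109.67}
[ 0.06 -0.03  0.3   0.01  0.    0.01]
[ 0.09 -0.03  0.46  0.01  0.    0.01]
```

View pics/w6.png

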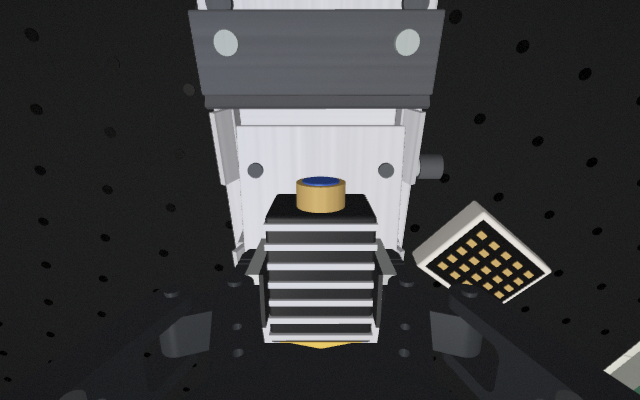

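Emit:
send_rows --commands '[0.02,-0.05,0.12,0,0,0,0.9,0.05,-0.05,0.22,0,0,0,0.9,0.06,-0.05,0.27,0,0,0,0.9,0.06,-0.05,0.27,0,0,0,0.9]'

```text
clock: 8.2
position: [0.5532, -0.1745, 0.0999]
orientation: [[-0.328, 0.942, 0.076], [0.918, 0.336, -0.212], [-0.225, 0.001, -0.974]]
ft_force: [-0.2, 0.1, -3.2]
grip_width: 0.477
```

```bash
python3 st.py 41 72 13 41 70 13
```

```text
8.2 [-0.2461  0.068  -3.1508] [0.3701 0.2038 0.0116] 0.4774710380746151
{'x': 41.35, 'y': 0.94, 'z': 75.56, 'tilt': 13.01, 'az': 109.65}
[0.02 0.03 0.12 0.01 0.   0.  ]
[0.03 0.03 0.18 0.01 0.   0.  ]
```

Free at z = 75.6 mm; step down gently.

Emit:
send_rows --commands '[0.01,0,0.03,0,0,0,0.9,0.01,0,0.06,0,0,0,0.9,0.01,0,0.06,0,0,0,0.9]'

```text
clock: 8.45
position: [0.5534, -0.1747, 0.0991]
orientation: [[-0.327, 0.942, 0.076], [0.918, 0.336, -0.211], [-0.225, 0.001, -0.974]]
ft_force: [-3.0, 1.6, 6.4]
grip_width: 0.484
```

Emit:
send_rows --commands '[0.01,0,0.03,0,0,0,0.9,0.01,0,0.06,0,0,0,0.9,0.01,0,0.06,0,0,0,0.9]'

```text
clock: 8.7
position: [0.5535, -0.1749, 0.0987]
orientation: [[-0.327, 0.942, 0.076], [0.918, 0.336, -0.211], [-0.224, 0.001, -0.975]]
ft_force: [-5.9, 2.2, 10.4]
grip_width: 0.478
```

```bash
python3 st.py
```

```text
8.7 [-5.9091  2.1981 10.419 ] [ 0.7597  1.1825 -0.0232] 0.4784339863147396
{'x': 40.93, 'y': 0.66, 'z': 74.48, 'tilt': 12.94, 'az': 109.62}
```

Emit:
send_rows --commands '[0,0,-0.08,0,0,0,0.9,0,-0.05,-0.08,0,0,0,0.9,0,-0.05,-0.08,0,0,0,0.9]'

```text
clock: 8.95
position: [0.5517, -0.175, 0.1011]
orientation: [[-0.327, 0.942, 0.076], [0.918, 0.336, -0.211], [-0.224, 0.001, -0.975]]
ft_force: [-0.5, -0.1, -3.5]
grip_width: 0.479
```

```bash
python3 st.py; python3 -c "
from h import *
im=vision.snapshot('wrist');cv2.imwrite('pics/w7.png',im)
cv2.imwrite('pics/c7.png',cv2.resize(im[80:290,190:450],None,fx=2.8,fy=2.8,interpolation=cv2.INTER_CUBIC))"
```

```text
8.95 [-0.5204 -0.0786 -3.5028] [ 0.3405  0.165  -0.0185] 0.4788158047645738
{'x': 41.43, 'y': 2.38, 'z': 76.8, 'tilt': 12.94, 'az': 109.61}
```

View pics/c7.png

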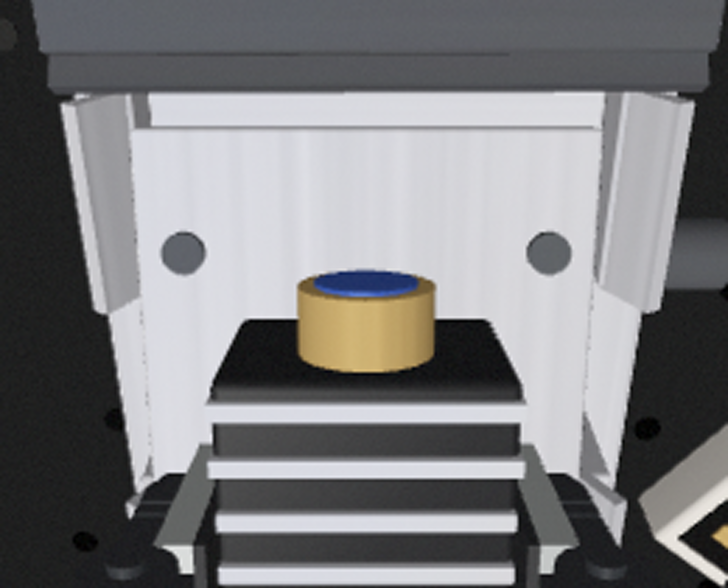

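```bash
python3 st.py 43 76 14.5 62 76 14
```

```text
9.0 [ 0.0113 -0.6144 -3.1167] [0.3811 0.1356 0.0268] 0.48081396812070204
{'x': 41.56, 'y': 2.51, 'z': 76.55, 'tilt': 12.93, 'az': 109.61}
[ 0.06  0.08 -0.05  0.   -0.26 -0.  ]
[ 0.68  0.08 -0.17  0.   -0.18 -0.  ]
```

Emit:
send_rows --commands '[0.06,0.06,-0.05,0,-0.26,0,0.9,0.06,0.06,-0.05,0,-0.26,0,0.9,0.06,0.06,-0.05,0,-0.26,0,0.9,0.06,0.06,-0.05,0,-0.26,0,0.9]'

```text
clock: 9.33
position: [0.5524, -0.1723, 0.1016]
orientation: [[-0.325, 0.942, 0.084], [0.912, 0.336, -0.235], [-0.25, -0.0, -0.968]]
ft_force: [0.7, 0.1, -3.4]
grip_width: 0.48
```

```bash
python3 st.py 43 74 14.5 43 73 14.5
```

```text
9.3333 [ 0.6957  0.1394 -3.4286] [0.3968 0.1868 0.0158] 0.4801379492526004
{'x': 43.05, 'y': 0.9, 'z': 75.84, 'tilt': 14.47, 'az': 109.63}
[ 0.01  0.03  0.06 -0.   -0.01  0.  ]
[ 0.02  0.03  0.09 -0.   -0.01  0.  ]
```

Emit:
send_rows --commands '[0.01,0,0.03,0,0,0,0.9,0.01,0,0.05,0,0,0,0.9,0.01,0,0.05,0,0,0,0.9]'

```text
clock: 9.58
position: [0.5526, -0.1727, 0.1005]
orientation: [[-0.325, 0.942, 0.084], [0.912, 0.335, -0.235], [-0.25, 0.0, -0.968]]
ft_force: [-1.0, 0.7, 1.5]
grip_width: 0.48
```

```bash
python3 st.py
```

```text
9.5833 [-1.0043  0.7435  1.4959] [ 0.5541  0.4255 -0.0301] 0.4802817919313003
{'x': 42.56, 'y': 0.79, 'z': 74.73, 'tilt': 14.46, 'az': 109.6}
```

Emit:
send_rows --commands '[0.01,0,0.03,0,0,0,0.9,0.01,0,0.05,0,0,0,0.9,0.01,0,0.05,0,0,0,0.9]'

```text
clock: 9.83
position: [0.5528, -0.1732, 0.0998]
orientation: [[-0.324, 0.942, 0.084], [0.912, 0.335, -0.235], [-0.25, 0.001, -0.968]]
ft_force: [-2.5, 1.2, 6.2]
grip_width: 0.482
```

```bash
python3 st.py
```

```text
9.8333 [-2.525   1.1517  6.2086] [ 0.7177  0.8265 -0.0103] 0.4822174197575226
{'x': 42.06, 'y': 0.71, 'z': 74.07, 'tilt': 14.46, 'az': 109.55}
```

```bash
python3 st.py 43 75.8 13.2 50 75.8 13.2 57 75.8 13.2 64 75.8 13.2
```

```text
9.8333 [-2.525   1.1517  6.2086] [ 0.7177  0.8265 -0.0103] 0.4822174197575226
{'x': 42.06, 'y': 0.71, 'z': 74.07, 'tilt': 14.46, 'az': 109.55}
[ 0.01  0.03 -0.02  0.    0.21 -0.01]
[ 0.23  0.03 -0.08  0.    0.21 -0.01]
[ 0.46  0.03 -0.14  0.    0.21 -0.01]
[ 0.69  0.03 -0.19  0.    0.21 -0.01]
```

Emit:
send_rows --commands '[0.01,0.02,-0.05,0,0.21,0,0.9,0.01,0.02,-0.03,0,0.21,0,0.9,0.12,0.02,-0.06,0,0.21,0,0.9,0.23,0.02,-0.09,0,0.21,0,0.9,0.34,0.02,-0.12,0,0.21,0,0.9,0.44,0.02,-0.14,0,0.21,0,0.9,0.46,0.02,-0.14,0,0.21,0,0.9,0.46,0.02,-0.14,0,0.21,0,0.9]'

```text
clock: 10.5
position: [0.5485, -0.1587, 0.1002]
orientation: [[-0.327, 0.942, 0.077], [0.917, 0.336, -0.215], [-0.228, 0.0, -0.974]]
ft_force: [-0.1, 0.9, -3.1]
grip_width: 0.48
```

```bash
python3 st.py 60 75.8 13 64 75.8 13
```

```text
10.5 [-0.1205  0.9236 -3.0586] [ 0.3462  0.1184 -0.0792] 0.4804225200606045
{'x': 57.75, 'y': 0.03, 'z': 75.73, 'tilt': 13.18, 'az': 109.63}
[ 0.07  0.   -0.01  0.    0.03 -0.  ]
[ 0.2   0.   -0.04  0.    0.03 -0.  ]
```

Emit:
send_rows --commands '[0.07,0,-0.01,0,0.03,0,0.9,0.14,0,-0.03,0,0.03,0,0.9,0.18,0,-0.04,0,0.03,0,0.9,0.18,0,-0.04,0,0.03,0,0.9]'

```text
clock: 10.83
position: [0.5466, -0.1532, 0.1002]
orientation: [[-0.328, 0.942, 0.076], [0.918, 0.336, -0.212], [-0.225, 0.0, -0.974]]
ft_force: [-0.2, -0.3, -3.7]
grip_width: 0.479
```

```bash
python3 st.py 65 75 12;  python3 -c "
from h import *
im=vision.snapshot('wrist');cv2.imwrite('pics/w8.png',im)
cv2.imwrite('pics/c8.png',cv2.resize(im[50:290,180:460],None,fx=2.5,fy=2.5,interpolation=cv2.INTER_CUBIC))"
```

```text
10.8333 [-0.2133 -0.2619 -3.6808] [0.3607 0.1435 0.0044] 0.4785014322531866
{'x': 63.62, 'y': 0.0, 'z': 75.83, 'tilt': 13.0, 'az': 109.64}
[ 0.05 -0.    0.05  0.    0.17  0.  ]
```

View pics/c8.png

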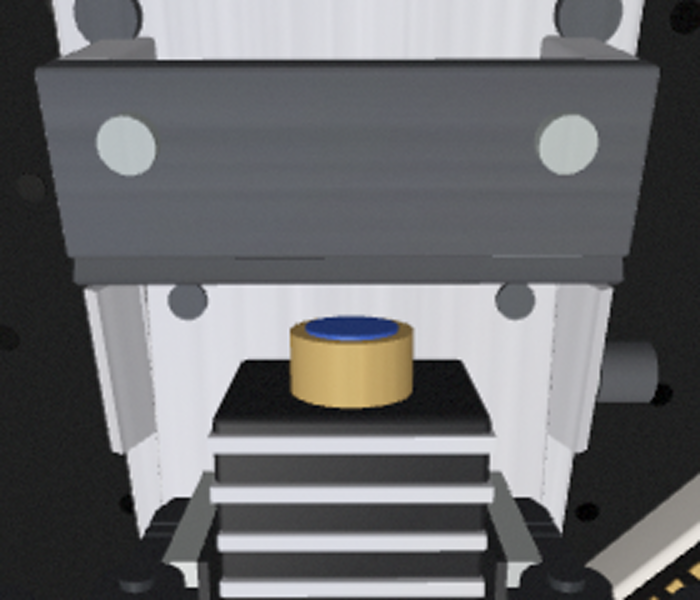

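Emit:
send_rows --commands '[0.04,0,0,0,0,0,0.9,0.08,0,-0.01,0,0,0,0.9,0.08,0,-0.01,0,0,0,0.9]'

```text
clock: 11.13
position: [0.5464, -0.1528, 0.1005]
orientation: [[-0.327, 0.942, 0.078], [0.917, 0.336, -0.214], [-0.228, 0.001, -0.974]]
ft_force: [1.4, -4.7, -4.8]
grip_width: 0.484
```

```bash
python3 st.py 65 75 10 64.5 75 10
```

```text
11.1333 [ 1.414  -4.6579 -4.7973] [-0.7963 -0.2825  0.1024] 0.48383642046422654
{'x': 64.04, 'y': -0.06, 'z': 76.04, 'tilt': 13.16, 'az': 109.61}
[ 0.02 -0.    0.14  0.01  0.53 -0.  ]
[ 0.01 -0.    0.14  0.01  0.53 -0.  ]
```

```bash
python3 st.py 63 75.5 13 63 75.2 11 63 75 9.5
```

```text
11.1333 [ 1.414  -4.6579 -4.7973] [-0.7963 -0.2825  0.1024] 0.48383642046422654
{'x': 64.04, 'y': -0.06, 'z': 76.04, 'tilt': 13.16, 'az': 109.61}
[-0.03 -0.    0.03  0.01  0.03 -0.  ]
[-0.04 -0.    0.11  0.01  0.36 -0.  ]
[-0.05 -0.    0.17  0.01  0.61 -0.  ]
```

Emit:
send_rows --commands '[-0.03,0,0.02,0,0.03,0,0.9,-0.03,0,0.06,0,0.2,0,0.9,-0.04,0,0.11,0,0.36,0,0.9,-0.04,0,0.14,0,0.48,0,0.9,-0.05,0,0.17,0,0.61,0,0.9,-0.05,0,0.17,0,0.61,0,0.9]'

```text
clock: 11.63
position: [0.5473, -0.1549, 0.0957]
orientation: [[-0.33, 0.942, 0.056], [0.93, 0.335, -0.153], [-0.163, 0.002, -0.987]]
ft_force: [-0.7, 2.1, -2.2]
grip_width: 0.481
```

```bash
python3 st.py 63 75 9 63 75 8
```

```text
11.6333 [-0.7497  2.0926 -2.1888] [0.7379 0.1927 0.0252] 0.48120385018688033
{'x': 63.27, 'y': -0.22, 'z': 75.02, 'tilt': 9.37, 'az': 109.56}
[-0.01 -0.    0.02  0.01  0.06 -0.01]
[-0.02 -0.    0.05  0.01  0.23 -0.01]
```

Emit:
send_rows --commands '[-0.01,0,0.04,0,0.1,0,0.9,-0.01,0,0.04,0,0.1,0,0.9,-0.01,0,0.04,0,0.1,0,0.9]'

```text
clock: 11.88
position: [0.5477, -0.1547, 0.0951]
orientation: [[-0.331, 0.942, 0.053], [0.931, 0.335, -0.142], [-0.151, 0.002, -0.989]]
ft_force: [-3.0, 3.3, 4.6]
grip_width: 0.48
```

```bash
python3 st.py
```

```text
11.8833 [-2.9972  3.2671  4.6134] [ 0.6482  0.5001 -0.1006] 0.47958623859919003
{'x': 63.5, 'y': -0.73, 'z': 75.06, 'tilt': 8.7, 'az': 109.56}
```

Emit:
send_rows --commands '[0,0,-0.03,0,0,0,0.9,0,0,-0.03,0,0,0,0.4,0,0,-0.03,0,0,0,0.2,0,0,-0.03,0,0,0,0.15,0,0,-0.03,0,0,0,0.15,0,0,-0.03,0,0,0,0.15]'

```text
clock: 12.38
position: [0.5478, -0.1549, 0.096]
orientation: [[-0.331, 0.942, 0.053], [0.931, 0.335, -0.142], [-0.152, 0.002, -0.988]]
ft_force: [0.1, -0.3, 0.7]
grip_width: 0.847
```

Emit:
send_rows --commands '[0,0,-0.5,0,0,0,0.15,0,0,-1.2,0,0,0,0.15,0,0,-2.2,0,0,0,0.15,0,0,-3.0,0,0,0,0.5,0,0,-3.0,0,0,0,1,0,0,-3.0,0,0,0,1,0,0,-3.0,0,0,0,1]'

```text
clock: 12.97
position: [0.5426, -0.142, 0.1844]
orientation: [[-0.331, 0.942, 0.052], [0.931, 0.335, -0.142], [-0.151, 0.002, -0.988]]
ft_force: [-1.2, -0.6, -1.5]
grip_width: 0.284
```

Run:
```python
from h import *
o=env.get_obs();print(o["clock"],o["position"],o["ft_force"],o["wrist_torque"],o["grip_width"])
im=vision.snapshot("wrist");cv2.imwrite("pics/w9.png",im)
t=vision.snapshot("top");s=vision.snapshot("scene");cv2.imwrite("pics/top9.png",t);cv2.imwrite("pics/scene9.png",s)
C=cam("wrist",o);V=np.array([-U[1],U[0]])
# pad in seated tilt 8.9: toe true x=.065 -> model 63.3
xn=.0633-.107*np.cos(np.radians(9))-.006*0+.0009;z=.075+.107*np.sin(np.radians(9))+.006
print("pad exp",N0+U*xn,z)
print("yellow w",[(b[0],b[1],onz(C,b[1],z)) for b in blobs(im,(22,150,120),(32,255,255),50)[0]])
P=np.r_[N0+U*xn,z]; print(proj(C,P),proj(cam("top"),P),proj(cam("scene"),P))
for n,q in(("top",t),("scene",s)):
    print(n,[(b[0],b[1],((onz(cam(n),b[1],z)[:2]-N0)@np.c_[U,V]*1e3).round(1)) for b in blobs(q,(22,150,120),(32,255,255),15)[0]])
print(cmd(np.r_[P[:2],.15],Rt(AZ,0),o))
a=cv2.resize(im[60:400,170:470],None,fx=1.6,fy=1.6);b=cv2.resize(s[90:200,180:320],None,fx=2.2,fy=2.2)
can=np.zeros((max(a.shape[0],b.shape[0]),a.shape[1]+b.shape[1],3),np.uint8);can[:a.shape[0],:a.shape[1]]=a;can[:b.shape[0],a.shape[1]:]=b
cv2.imwrite("pics/c9.png",can);print(can.shape)
```

```text
12.9667 [ 0.5426 -0.142   0.1844] [-1.2443 -0.6046 -1.5012] [ 0.1544  0.1049 -0.0036] 0.2840999267075128
pad exp [ 0.5636 -0.1988] 0.0977384877593047
yellow w []
[320.0121 257.4587] [440.0403 183.4552] [234.545  130.3439]
top [(np.int32(192), array([162.8542, 186.776 ]), array([ 491.5, -184.9])), (np.int32(166), array([146.0723, 282.3916]), array([572.8, -13.3])), (np.int32(214), array([299.514 , 313.2336]), array([315. , 142.6]))]
scene [(np.int32(119), array([234.8319, 130.8403]), array([-40.1,  -1. ])), (np.int32(24), array([398.3333, 158.4167]), array([331.8,  86.1])), (np.int32(180), array([494.4722, 264.45  ]), array([581. , -75.3])), (np.int32(214), array([430.3925, 329.6636]), array([ 502.9, -245.4]))]
[-1.82  0.03  1.44  0.01  1.45 -0.01]
(544, 788, 3)
```

View pics/c9.png

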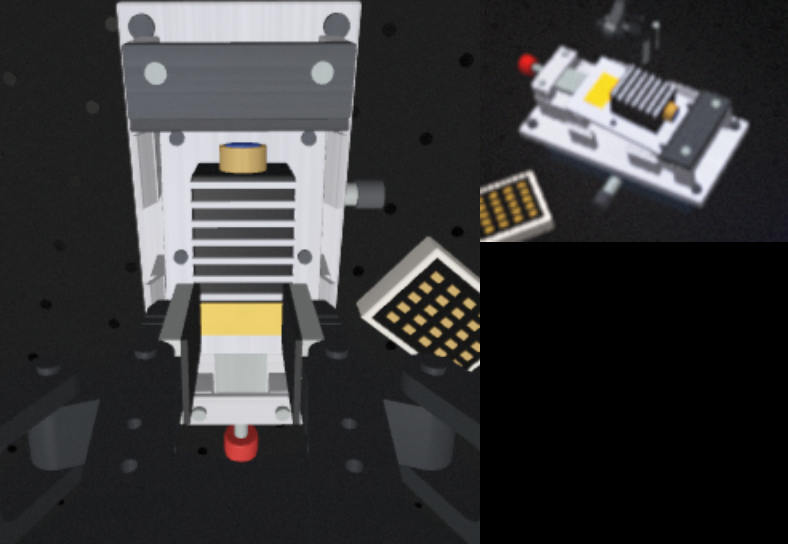

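Emit:
send_rows --commands '[-0.9,0.03,0.6,0,0.9,0,1,-1.85,0.03,1.44,0,1.45,0,1,-1.85,0.03,1.44,0,1.45,0,1,-1.85,0.03,1.44,0,1.45,0,1,-1.85,0.03,1.44,0,1.45,0,1,-1.85,0.03,1.44,0,1.45,0,1]'

```text
clock: 13.62
position: [0.5635, -0.1983, 0.1491]
orientation: [[-0.336, 0.942, -0.0], [0.942, 0.336, 0.001], [0.001, -0.0, -1.0]]
ft_force: [-0.3, 0.8, -0.5]
grip_width: 0.003
```

```bash
cat > pr.py <<'E'
from h import *
import sys
o=env.get_obs();p=o["position"];V=np.array([-U[1],U[0]])
print(o["clock"],o["ft_force"],o["wrist_torque"],o["grip_width"],"nest xy",((p[:2]-N0)@np.c_[U,V]*1e3).round(1),"z",p[2]*1e3)
for z in sys.argv[1:]: print(z,cmd(np.r_[N0+U*-.0425,float(z)/1e3],Rt(AZ,0),o))
E
python3 pr.py 106 100
```

```text
13.6167 [-0.3489  0.7952 -0.5155] [-0.0203  0.0139  0.0219] 0.0030240973432343926 nest xy [-41.   -0.1] z 149.11400772117534
106 [-0.05 -0.    1.44 -0.   -0.01  0.  ]
100 [-0.05 -0.    1.64 -0.   -0.01  0.  ]
```

Emit:
send_rows --commands '[-0.05,0,0.7,0,0,0,1,-0.05,0,1.2,0,0,0,1,-0.05,0,1.4,0,0,0,1,-0.05,0,1.46,0,0,0,1,-0.05,0,1.46,0,0,0,1]'

```text
clock: 14.03
position: [0.5643, -0.1984, 0.1057]
orientation: [[-0.338, 0.941, -0.0], [0.941, 0.338, 0.001], [0.001, 0.0, -1.0]]
ft_force: [0.0, 0.1, 0.6]
grip_width: 0.002
```

```bash
python3 pr.py 100
```

```text
14.0333 [0.0078 0.1316 0.5696] [-0.0082  0.0061 -0.0356] 0.002065062682935739 nest xy [-41.4  -0.8] z 105.70333108953265
100 [-0.04 -0.03  0.19  0.   -0.01  0.02]
```

Emit:
send_rows --commands '[-0.03,-0.02,0.1,0,0,0,1,-0.03,-0.02,0.2,0,0,0,1,-0.03,-0.02,0.27,0,0,0,1,-0.03,-0.02,0.3,0,0,0,1]'

```text
clock: 14.37
position: [0.5649, -0.1997, 0.0978]
orientation: [[-0.338, 0.941, 0.002], [0.941, 0.338, 0.001], [0.001, 0.002, -1.0]]
ft_force: [-1.2, 1.3, 5.8]
grip_width: -0.003
```

Emit:
send_rows --commands '[0,0,0.05,0,0,0,1,0,0,0.1,0,0,0,1,0,0,0.1,0,0,0,1]'

```text
clock: 14.62
position: [0.5654, -0.1998, 0.0959]
orientation: [[-0.338, 0.941, 0.003], [0.941, 0.338, 0.002], [0.001, 0.003, -1.0]]
ft_force: [-1.6, 0.6, 6.3]
grip_width: 0.001
```

```bash
python3 pr.py 92
```

```text
14.6167 [-1.5659  0.6347  6.2702] [0.2407 0.3475 0.0361] 0.0006166368272466936 nest xy [-43.   -1.3] z 95.94103245741047
92 [ 0.02 -0.04  0.13  0.03 -0.01  0.02]
```

Emit:
send_rows --commands '[0,-0.02,0.07,0,0,0,1,0,-0.02,0.14,0,0,0,1,0,-0.02,0.2,0,0,0,1,0,-0.02,0.2,0,0,0,1]'

```text
clock: 14.95
position: [0.5656, -0.2002, 0.0911]
orientation: [[-0.337, 0.941, 0.005], [0.941, 0.337, 0.002], [0.0, 0.005, -1.0]]
ft_force: [-1.2, 0.7, 4.9]
grip_width: -0.005
```

Emit:
send_rows --commands '[0,-0.02,0.06,0,0,0,1,0,-0.02,0.12,0,0,0,1,0,-0.02,0.12,0,0,0,1]'

```text
clock: 15.2
position: [0.5656, -0.2004, 0.0886]
orientation: [[-0.337, 0.941, 0.006], [0.941, 0.337, 0.002], [-0.0, 0.007, -1.0]]
ft_force: [-0.4, 0.9, 4.6]
grip_width: 0.001
```

```bash
python3 pr.py 85
```

```text
15.2 [-0.4438  0.8923  4.6294] [0.2244 0.299  0.013 ] 0.0014641568757613429 nest xy [-43.7  -1.3] z 88.55118577896482
85 [ 0.04 -0.05  0.12  0.06  0.    0.01]
```

Emit:
send_rows --commands '[0.03,-0.03,0.05,0.03,0,0,1,0.03,-0.03,0.1,0.03,0,0,1,0.03,-0.03,0.1,0.03,0,0,1]'

```text
clock: 15.45
position: [0.5656, -0.2005, 0.0869]
orientation: [[-0.337, 0.941, 0.006], [0.941, 0.337, 0.0], [-0.002, 0.006, -1.0]]
ft_force: [0.2, 0.2, 6.1]
grip_width: 0.001
```

Emit:
send_rows --commands '[0,0,0.04,0,0,0,1,0,0,0.08,0,0,0,1,0,0,0.08,0,0,0,1]'

```text
clock: 15.7
position: [0.566, -0.2007, 0.0856]
orientation: [[-0.337, 0.941, 0.007], [0.941, 0.337, 0.001], [-0.002, 0.007, -1.0]]
ft_force: [-1.5, 1.0, 6.1]
grip_width: 0.001
```

```bash
python3 pr.py 80
```

```text
15.7 [-1.5407  1.0422  6.078 ] [0.2058 0.383  0.0138] 0.001428757357422599 nest xy [-44.1  -1.6] z 85.63356503246506
80 [ 0.05 -0.05  0.19  0.06  0.02  0.01]
```

Emit:
send_rows --commands '[0.03,-0.03,0.06,0.03,0,0,1,0.03,-0.03,0.1,0.03,0,0,1,0.03,-0.03,0.1,0.03,0,0,1]'

```text
clock: 15.95
position: [0.566, -0.2008, 0.0841]
orientation: [[-0.337, 0.942, 0.006], [0.942, 0.337, -0.001], [-0.003, 0.006, -1.0]]
ft_force: [-0.7, 0.3, 7.4]
grip_width: 0.003
```

Emit:
send_rows --commands '[0,0,0.06,0,0,0,1,0,0,0.1,0,0,0,1,0,0,0.1,0,0,0,1]'

```text
clock: 16.2
position: [0.5663, -0.2009, 0.0835]
orientation: [[-0.336, 0.942, 0.007], [0.942, 0.336, 0.0], [-0.002, 0.007, -1.0]]
ft_force: [-4.2, 2.2, 14.0]
grip_width: 0.004
```

```bash
python3 pr.py 80
```

```text
16.2 [-4.1977  2.2493 14.0185] [0.5751 1.0238 0.0685] 0.0037227185806195866 nest xy [-44.4  -1.8] z 83.4778404144541
80 [ 0.06 -0.06  0.12  0.07  0.02  0.  ]
```

Emit:
send_rows --commands '[0,-0.02,0.09,0,0,0,1,0,-0.02,0.11,0,0,0,1,0,-0.02,0.11,0,0,0,1,0,-0.02,0.11,0,0,0,1,0,-0.02,0.11,0,0,0,1,0,-0.02,0.11,0,0,0,1,0,-0.02,0.11,0,0,0,1,0,-0.02,0.11,0,0,0,1]'

```text
clock: 16.87
position: [0.5663, -0.2009, 0.0834]
orientation: [[-0.336, 0.942, 0.009], [0.942, 0.336, 0.002], [-0.001, 0.009, -1.0]]
ft_force: [-5.7, 3.8, 18.8]
grip_width: 0.005
```

Run:
```python
from h import *
o=env.get_obs();print(o["position"],o["ft_force"])
for n in("top","scene"):
    im=vision.snapshot(n);cv2.imwrite(f"pics/{n}10.png",im);a=cv2.imread(f"pics/{n}0.png");b=cv2.imread(f"pics/{n}9.png")
    for q in(a,b,im):print(n,[(x[0],x[1]) for x in blobs(q,(0,180,80),(6,255,255),20)[0] if x[0]<120])
```

```text
[ 0.5663 -0.2009  0.0834] [-5.7419  3.7588 18.7535]
top [(np.int32(77), array([480.7143, 168.6234]))]
top []
top []
scene [(np.int32(46), array([200.4783, 118.2174]))]
scene [(np.int32(50), array([200.54, 118.3 ]))]
scene [(np.int32(47), array([200.5532, 118.2766]))]
```

Emit:
send_rows --commands '[0,0,-0.05,0,0,0,1,0,0,-0.15,0,0,0,1,0,0,-0.4,0,0,0,1,0,0,-1.0,0,0,0,1,0,0,-2.0,0,0,0,1,0,0,-3.3,0,0,0,1,0,0,-4.0,0,0,0,1,0,0,-4.0,0,0,0,1,0,0,-4.0,0,0,0,1]'

```text
clock: 17.72
position: [0.5661, -0.2016, 0.2048]
orientation: [[-0.336, 0.942, 0.011], [0.942, 0.336, 0.002], [-0.002, 0.011, -1.0]]
ft_force: [0.5, 0.3, 0.1]
grip_width: 0.001
```

Run:
```python
from h import *
o=env.get_obs();print(o["clock"],o["position"],o["ft_force"])
im=vision.snapshot("wrist");s=vision.snapshot("scene");t=vision.snapshot("top");cv2.imwrite("pics/w11.png",im);cv2.imwrite("pics/scene11.png",s);cv2.imwrite("pics/top11.png",t)
V=np.array([-U[1],U[0]]);C=cam("scene")
for b in blobs(s,(22,150,120),(32,255,255),15)[0][:1]: print("pad",b[0],b[1],((onz(C,b[1],.085)[:2]-N0)@np.c_[U,V]*1e3))
print("exp pad px latched/tilted",proj(C,np.r_[N0+U*-.0437,.085]),proj(C,np.r_[N0+U*-.0415,.0977]))
print([b[:2] for b in blobs(s,(0,180,80),(6,255,255),20)[0]])
a=cv2.resize(im[100:400,200:440],None,fx=1.8,fy=1.8,interpolation=cv2.INTER_CUBIC);b=cv2.resize(s[95:195,185:310],None,fx=2.9,fy=2.9,interpolation=cv2.INTER_CUBIC)
can=np.zeros((540,a.shape[1]+b.shape[1],3),np.uint8);can[:a.shape[0],:a.shape[1]]=a;can[:b.shape[0],a.shape[1]:]=b
cv2.imwrite("pics/c11.png",can);print(can.shape)
```

```text
17.7167 [ 0.5661 -0.2016  0.2048] [0.5196 0.2849 0.0876]
pad 84 [233.7619 134.8571] [-43.458   -4.2715]
exp pad px latched/tilted [234.606  133.5486] [234.5412 130.3521]
[(np.int32(49), array([200.6122, 118.3265])), (np.int32(666), array([241.1982, 241.6426])), (np.int32(547), array([286.0512, 316.3693]))]
(540, 794, 3)
```

View pics/c11.png

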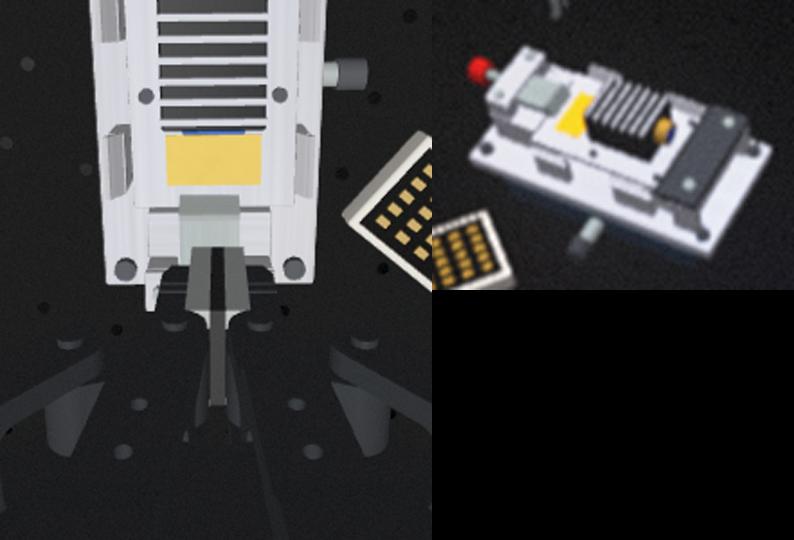

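The last picture shows the bolt nose lying over the plate's rear edge. The plate is level and the knob is forward. The pad has dropped about 4 px in the scene view compared with its tilted position.

```bash
python3 -c "
from station import finish_job
print(finish_job())"
```

```text
the job is handed in; nothing more can be done
None
```

The laser module is loaded in the nest and latched, and I handed the job in at about 18 s of the 51 s allowed.

- **Loading:** I gripped the finned housing in the tray and felt the nest's ledge at about 75 mm above the bench. I slid the front edge under the lip at a 13° tilt until it met the stop, backed off 1 mm and set the module down on the sprung platform.
- **Pressing:** I pressed the yellow pad with closed fingers until the heel rest stopped it (19 N at the end) and held it there for about 0.7 s. The press took 5 to 7 N until the rest, slightly under the 6 N you gave as the lower end.
- **Last checks:** The bolt nose lies over the rear edge, its knob is back within 0.2 px of where it started, and the plate looks level. The blower and screwdriver are unmoved within 0.5 px in the scene view. The chip box I judged only by eye. The robot is clear of everything, with no force on the tool.
- **Small disagreements:**
    - The pad sits about 1.5 px from its predicted latched position in the scene view, which I put down to calibration and part of the pad being hidden.
    - The nest's features lie about 10 mm from the middle of its aluminium plate, so I located it from those features instead.
    - At the grasp the fingertips briefly pressed on the base plate with about 7 N.

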